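# Lay a carver's kit out on its silhouette mats

### The job

Get this carving place ready for class: put each of the four loose tools (gouge, mallet, sharpening stone, wax tin) on the black mat that bears its own silhouette, squarely covering it, the gouge's blade on the painted blade and the coloured top of the tin and the stone up. The mallet stands on its head with the handle up, as it does now; never let it fall over.

Things in the scene. Friction and masses are not known exactly. Their poses are not given: they have to be found in the camera images.
- gouge: Palm carving gouge lying flat: brown octagonal wooden handle with a blue butt end, brass ferrule, steel blade. 115 mm long along its x, the blade towards +x, the butt at x = -57.5 mm. The handle is 24 mm wide (y) and 24 mm high and runs from x = -57.5 to +12.5 mm; grip it across y at about x = -20 mm, near the centre of mass. Origin: on the underside, at the middle of the length. 50 to 95 g.
- gouge_tip (a point): The cutting edge of the gouge: the point at x = +57.5 mm, 12 mm above its underside.
- mallet: Small round carver's mallet standing upright on its head: dark wooden head 46 mm in diameter and 48 mm high below, above it a slimmer wooden handle 22 mm in diameter with a yellow top end, up to 112 mm. Origin: centre of the underside, z up. Grip the handle between 60 and 110 mm height. 135 to 245 g.
- stone: Two-layer sharpening stone lying flat, 90 x 36 x 18 mm (x, y, z), green on top, grey below. Origin: centre of the underside; x along the length. Either end may lie at either end of its silhouette. 105 to 190 g.
- tin: Round closed wax tin lying flat, red lid on top, 60 mm in diameter, 24 mm high. Origin: centre of the underside. Its turn does not matter. 65 to 125 g.
- gouge_mat: Fixed flat black mat, 130 x 90 x 3 mm (x, y, z), top 3 mm above the table, origin at the centre of its underside, x along the long side; painted flat on it (no recess), centred on the mat, a blue gouge silhouette with the blade towards +x: matched when the gouge's origin is over the mat's origin and their x axes point the same way.
- gouge_mat_tip (a point): The blade end of the painted gouge: on the mat's top at x = +57.5 mm.
- mallet_mat: Fixed flat black mat, 130 x 90 x 3 mm (x, y, z), top 3 mm above the table, origin at the centre of its underside, x along the long side; painted flat on it (no recess), centred on the mat, a yellow disc 50 mm in diameter with a black dot 22 mm in diameter at its middle: the standing mallet seen from above.
- stone_mat: Fixed flat black mat, 130 x 90 x 3 mm (x, y, z), top 3 mm above the table, origin at the centre of its underside, x along the long side; painted flat on it (no recess), centred on the mat, a green rectangle 94 x 40 mm, long along x, for the stone.
- tin_mat: Fixed flat black mat, 130 x 90 x 3 mm (x, y, z), top 3 mm above the table, origin at the centre of its underside, x along the long side; painted flat on it (no recess), centred on the mat, a plain red disc 64 mm in diameter, for the wax tin.
There are look-alikes about, which are no part of the job. Leave any orange or purple look-alike of the tin_mat alone. There is more than one size of the gouge; the one meant has the size given above.

How it is judged (in metres and radians):
At the end, for the whole second after the job is handed in: Each of the four things lies on the top of its own mat, its origin within 12 mm (horizontally) of the mat's origin, upright as at the start (within 0.1 rad), at rest; the gouge's tip within 20 mm of the painted tip; the stone's length within 0.2 rad of the rectangle's length, either way round (horizontal distance between gouge and gouge_mat below 0.012 m and z of gouge in the frame of gouge_mat below 0.007 m and angle between each of gouge, mallet, stone, tin's own z axis and vertical below 0.1 rad and linear speed of each of gouge, mallet, stone, tin below 0.02 m/s and horizontal distance between mallet and mallet_mat below 0.012 m and z of mallet in the frame of mallet_mat below 0.007 m and horizontal distance between stone and stone_mat below 0.012 m and z of stone in the frame of stone_mat below 0.007 m and horizontal distance between tin and tin_mat below 0.012 m and z of tin in the frame of tin_mat below 0.007 m and horizontal distance between gouge_tip and gouge_mat_tip below 0.02 m and angle between the x axis of stone and the x axis of stone_mat, either way round below 0.2 rad); the robot touches nothing.
It fails at once if the mallet falls over (leans more than 0.8 rad) (angle between mallet's own z axis and vertical above 0.8 rad).
It also fails if it takes over 106 s, if anything falls off the work surface, if the arm or the gripper's body presses on something with over 40 N, if the wrist force passes 120 N, or if a joint passes its speed limit or range.

### The arm

A 6-joint arm with a two-finger parallel gripper is mounted at the origin on the work surface. World frame = base frame: x ahead of the robot, y to its left, z up, the work surface at z = 0. Lengths are in mm, angles in rad, forces in N, time in s.
With the tool pointing down it reaches from about 375 to 900 mm from the base axis. Payload 3.1 kg.
Tool frame: the origin (TCP) lies midway between the tips of the shut fingers; the grasp point (between the pads) lies 19 mm behind it; z points along the fingers, y is the line along which they close (so a half turn about z gives the same grasp; the last joint's range is limited). The gripper opens to 85 mm and grips with 20 to 120 N. Pads are 22 mm wide; open, the fingers measure 114 mm over their backs; the gripper's body (76 mm by 85 mm) begins 54 mm behind the grasp point. The pads swing forward as they close: fully open they stand 13 mm farther back than shut.
Start: joints at [1.095, 0.527, 1.433, -0, 1.181, -0.178], TCP at [182.748, 597.662, 201.11] pointing down, gripper open.
Joint ranges: [-3.08, 3.08], [-0.75, 2.2], [0.22, 2.44], [-1.43, 4.57], [0, 2.65], [-2.85, 2.85]. Speed limits (rad/s): [2.79, 2.79, 3.14, 3.14, 3.14, 3.14].

### API

Orientations are given as a 3x3 rotation matrix whose columns are the frame's x, y, z axes.
In Python, from rig import env, planner, cams, job, boxes_of gives the robot as it stands. Calls block until the motion is done:
- env.movep(position, orientation): joint-space move of the TCP to a pose.
- env.movel(position, ori=None, feed=150): straight line of the TCP; ori=None keeps the orientation; feed is the mean speed in mm/s.
- env.goto_joints(angles): joint-space move.
- env.set_gripper(opening, newtons=None): finger opening in mm; newtons is the grip in N (None keeps the last); returns when the fingers have stopped.
- env.dwell(seconds).
- planner.solve_ik(position, orientation): joint angles nearest the present ones, or None.
- env.observe(): the state.
- cams.camera(name): name is "side" or "top" or "wrist"; returns the picture (384x512x3 uint8, red, green, blue); there is no depth.
- cams.camera_params(name): a dict with "camera_matrix" (3x3 intrinsics, pixels), "dist" ([k1, k2, p1, p2, k3] as OpenCV has them; the pictures are not rectified), "R" (3x3) and "t" (3): a world point X has camera coordinates R X + t. Camera axes: x right, y down, z forward; pixel columns grow to the right and rows downward; lengths in mm; the calibration is good to about 2 mm. A picture is of the moment at which its call begins: read the wrist's pose just before it. camera_params takes no time and is no camera call; for the wrist camera it gives the pose at the moment of the call.
A pose or a line that the arm cannot do raises env.MotionError and nothing moves.
- job.finish_job(): hands the job in; it is judged then, once.
Trained networks look in the newest picture that a camera, given by its name, has taken for a name from the list of things; names that differ only in an ending like _2 or _b are one class to them, and where a whole thing is asked for, a point or a joint stands for the part that bears it (a point fixed in the world has none). Each returns a list of dicts, best first, with "p" (0 to 1); they miss things now and then, are a little off and sometimes report something else, mostly with a low value. They report only what shows in the picture. A call takes as long as a camera call. They do not tell look-alikes from the thing itself.
- boxes_of(query, camera): "location" ([x, y, z] in mm, in world coordinates, good to about 4 mm: the middle of the surface that is visible of it).
The state is a dict: "time": time; "joint_pos": joint angles; "joint_vel": joint speeds; "joint_torque": joint torques, N m; "tcp_pos": TCP position; "eef_rot": TCP orientation; "force": force on the tool from outside, world axes, zero at the start; "ft_torque": the same for the moment, N m; "finger_gap": finger opening in mm; "grasp_force": force on a finger pad.
Only numpy, scipy, OpenCV 4.12 (cv2) and the standard library are available. Lean on these libraries where they do the work, as an engineer would, in place of code of your own. Each camera call takes 0.05 s, during which the arm holds its last target. There are 200 camera calls.

## Working session

There is one attempt and no reset: what is moved stays moved. The work goes in short steps, each a Python script; the robot and the scene stay as the last script left them, time stands still between calls to the robot, and variables do not carry over. Pictures are saved under pics/ and viewed, at most 14 in all, crops included, and the job is handed in when it is done.

```bash
ls; mkdir -p pics
python3 - <<'E'
from rig import env, planner, cams, job, boxes_of
import cv2
for n in ["top","side"]:
    im=cams.camera(n); cv2.imwrite(f"pics/{n}0.png",cv2.resize(im[:,:,::-1],None,fx=1.5,fy=1.5,interpolation=cv2.INTER_CUBIC))
    p=cams.camera_params(n); print(n,p["R"].round(2).tolist(),p["t"].round())
for q in ["gouge","mallet","stone","tin","gouge_mat","mallet_mat","stone_mat","tin_mat"]:
    for c in ["top"]:
        print(q,c,[(d["location"].round() if hasattr(d["location"],'round') else [round(v) for v in d["location"]],round(d["p"],2)) for d in boxes_of(q,c)])
print(env.observe()["time"])
E
```

```text
pics
top [[-0.0, -1.0, 0.01], [-0.99, -0.0, -0.12], [0.12, -0.01, -0.99]] [ -91.  468. 1189.]
side [[-0.81, 0.59, 0.02], [0.33, 0.47, -0.82], [-0.49, -0.66, -0.58]] [ 424.  -73. 1367.]
gouge top [([370, -181, 15], 0.71), ([666, 228, 14], 0.64), ([581, 348, 3], 0.55), ([441, -86, 23], 0.48)]
mallet top [([636, 101, 47], 0.57)]
stone top [([417, 329, 19], 0.97)]
tin top [([608, -339, 24], 0.87)]
gouge_mat top [([440, 94, 1], 0.82)]
mallet_mat top [([579, 352, 4], 0.62)]
stone_mat top [([638, -105, 3], 0.82), ([406, -334, 5], 0.53), ([442, 96, 7], 0.31)]
tin_mat top [([338, -564, 4], 0.86), ([220, -333, 4], 0.76), ([403, -335, 4], 0.69)]
0.5
```

View pics/top0.png

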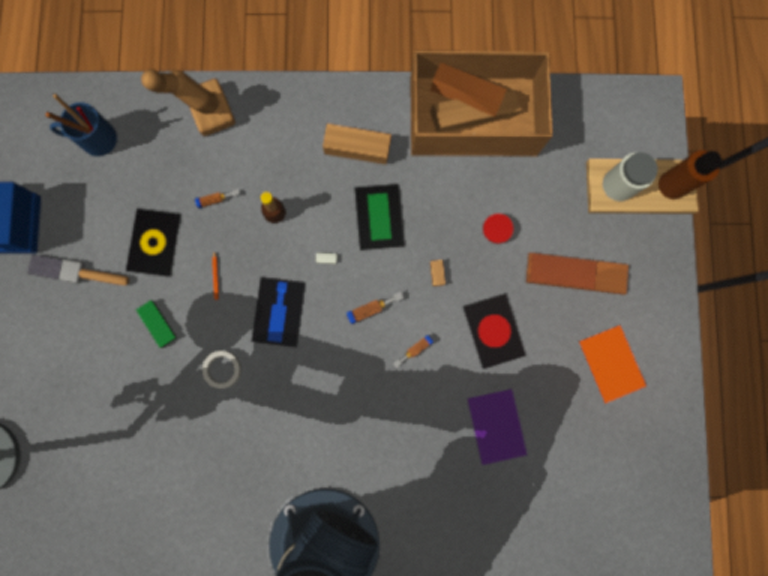

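View pics/side0.png

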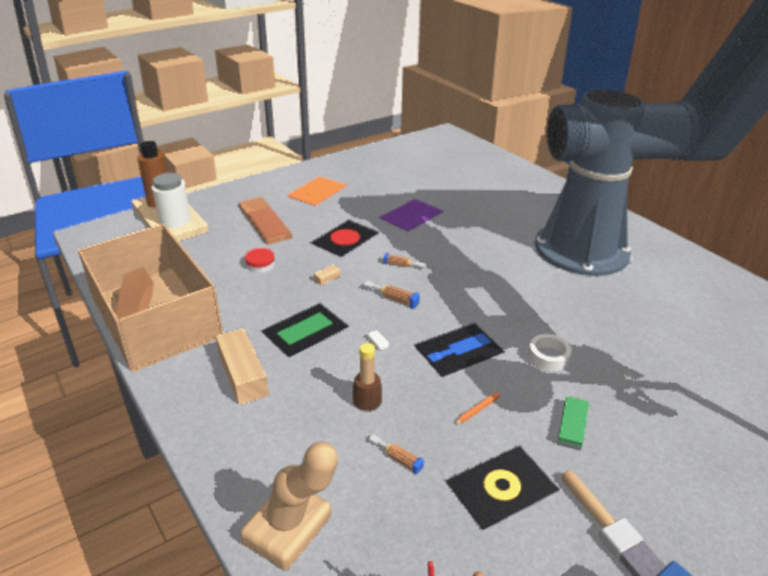

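Top view (px of the 768-wide picture): mats are gouge (278,312), mallet (153,242), stone (380,216) and tin (494,330). The tools are mallet (272,207), stone (156,324) and tin (498,228).
Gouge candidates are (218,198), (375,307) and (415,350); the middle one looks largest. Look-alikes of the tin mat are purple (497,427) and orange (613,364). Next I measure by colour and check the gouge lengths.

```bash
cat > h.py <<'E'
import numpy as np, cv2
from rig import env, planner, cams, job, boxes_of
def px2w(uv,z,p):
    n=cv2.undistortPoints(np.float64(uv).reshape(-1,1,2),p["camera_matrix"],np.float64(p["dist"])).reshape(-1,2)
    R,t=np.array(p["R"]),np.array(p["t"]); C=-R.T@t
    d=np.c_[n,np.ones(len(n))]@R
    return (C+d*((z-C[2])/d[:,2])[:,None])[:,:2]
def w2px(X,p):
    return cv2.projectPoints(np.float64(X).reshape(-1,1,3),cv2.Rodrigues(np.array(p["R"]))[0],np.array(p["t"]),p["camera_matrix"],np.float64(p["dist"]))[0].reshape(-1,2)
HUE=dict(blue=[(100,130)],yellow=[(22,35)],green=[(45,85)],red=[(0,5),(172,180)],brown=[(6,20)])
def blob(im,p,cols,xy,z,rad,smin=110,vmin=40):
    """world points at height z of pixels of the colours within rad of xy"""
    hsv=cv2.cvtColor(im,cv2.COLOR_RGB2HSV); m=np.zeros(im.shape[:2],bool)
    for c in cols:
        for a,b in HUE[c]: m|=(hsv[...,0]>=a)&(hsv[...,0]<=b)
    m&=(hsv[...,1]>smin)&(hsv[...,2]>vmin)
    v,u=np.nonzero(m); 
    if len(u)==0: return np.zeros((0,2))
    w=px2w(np.c_[u,v],z,p); return w[np.linalg.norm(w-xy,axis=1)<rad]
def rect(w):
    """centre, sizes (long, short), yaw of long side"""
    (c,s,a)=cv2.minAreaRect(np.float32(w)); a=np.radians(a)
    if s[0]<s[1]: a+=np.pi/2; s=s[::-1]
    return np.array(c),np.array(s),(a+np.pi/2)%np.pi-np.pi/2
def rd(a): return np.round(np.array(a),2).tolist()
def down(yaw):  # tool down, closing axis y at angle yaw+90deg => x along yaw
    c,s=np.cos(yaw),np.sin(yaw); return np.array([[c,s,0],[s,-c,0],[0,0,-1.]])
E
python3 - <<'E'
from h import *
im=cams.camera("top");p=cams.camera_params("top")
print("wristcam",{k:rd(v) for k,v in cams.camera_params("wrist").items()})
for n,cols,xy,z,rad in [("mallet",["yellow"],(636,101),112,40),("mallet_mat",["yellow"],(579,352),3,40),
  ("stone",["green"],(417,329),18,70),("stone_mat",["green"],(638,-105),3,60),("tin",["red"],(608,-339),24,45),("tin_mat",["red"],(403,-335),3,45),("gouge_mat",["blue"],(440,94),3,70)]:
    w=blob(im,p,cols,xy,z,rad); c,s,a=rect(w); print(n,len(w),rd(w.mean(0)),rd(c),rd(s),rd(a))
for xy in [(666,228),(441,-86),(370,-181)]:
    w=blob(im,p,["brown","blue"],xy,12,65,80); b=blob(im,p,["blue"],xy,12,65); c,s,a=rect(w); print("gouge",len(w),rd(c),rd(s),rd(a),"blue",len(b),rd(b.mean(0)))
cv2.imwrite("pics/g.png",cv2.resize(im[120:250,125:300,::-1],None,fx=4,fy=4,interpolation=cv2.INTER_CUBIC))
E
```

```text
wristcam {'camera_matrix': [[279.75, 0.0, 257.41], [0.0, 279.75, 192.57], [0.0, 0.0, 1.0]], 'dist': [-0.01, 0.0, 0.0, 0.0, 0.0], 'R': [[0.29, 0.96, 0.0], [0.91, -0.28, 0.3], [0.28, -0.09, -0.96]], 't': [-626.26, -38.0, 379.08]}
mallet 59 [644.38, 105.61] [644.56, 106.1] [22.2, 19.9] 1.57
mallet_mat 275 [585.33, 348.96] [585.34, 348.85] [56.68, 55.01] -0.75
stone 382 [419.69, 330.28] [419.91, 330.6] [89.35, 36.86] 0.6
stone_mat 473 [638.29, -104.5] [638.35, -104.81] [99.11, 45.19] 0.1
tin 333 [609.07, -339.95] [610.07, -340.3] [60.2, 57.75] -1.57
tin_mat 449 [407.24, -331.21] [407.13, -331.2] [68.52, 68.0] 0.77
gouge_mat 402 [439.81, 95.43] [445.73, 94.84] [122.07, 33.83] -0.13
gouge 126 [669.67, 235.13] [59.5, 20.99] -1.28 blue 17 [663.98, 259.49]
gouge 213 [446.22, -77.91] [77.95, 25.97] -1.16 blue 31 [433.14, -48.11]
gouge 125 [375.32, -181.41] [59.25, 19.75] -0.93 blue 15 [389.68, -201.79]
```

View pics/g.png

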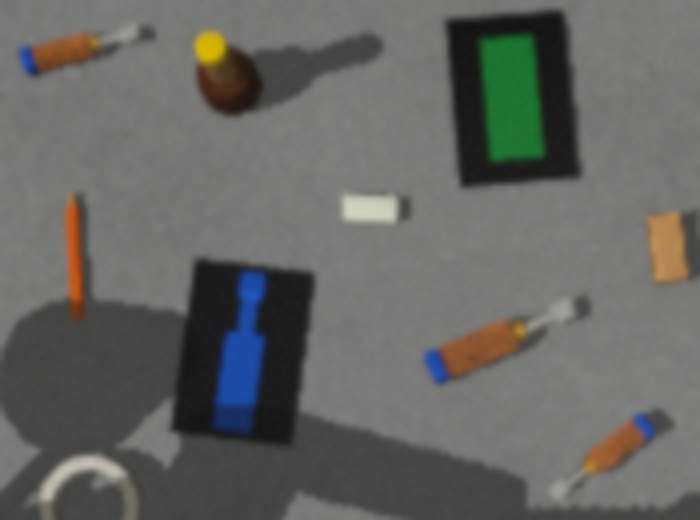

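The close crop confirms the choice: the middle gouge, crop px (500,340), has a handle of about 78x26 mm including the ferrule. The other two are about 59x20 mm. Next are two wrist survey views as a cross-check.

```bash
cat >> h.py <<'E'
TOP={"mallet":(["yellow"],(644.4,105.6),112,30),"mallet_mat":(["yellow"],(585.3,349),3,40),"stone":(["green"],(419.8,330.4),18,60),
 "stone_mat":(["green"],(638.3,-104.6),3,60),"tin":(["red"],(609.5,-340.1),24,42),"tin_mat":(["red"],(407.2,-331.2),3,45),
 "gouge_mat":(["blue"],(445.7,94.8),3,70),"gouge":(["brown","blue"],(446.2,-77.9),12,60)}
def look(names,fn=None):
    p=cams.camera_params("wrist"); im=cams.camera("wrist")
    if fn: cv2.imwrite(fn,im[:,:,::-1])
    for n in names:
        cols,xy,z,rad=TOP[n]; q=w2px([[*xy,z]],p)[0]
        w=blob(im,p,cols,xy,z,rad,90)
        if len(w)<10: print(n,"-",rd(q)); continue
        c,s,a=rect(w); print(n,len(w),"px",rd(q),"mean",rd(w.mean(0)),"c",rd(c),rd(s),rd(a))
E
python3 - <<'E'
from h import *
look(TOP,"pics/w1.png")
env.movep([540,-230,260],down(0)); look(TOP,"pics/w2.png")
print(env.observe()["time"],env.observe()["joint_pos"])
cv2.imwrite("pics/w12.png",cv2.resize(np.vstack([cv2.imread("pics/w1.png"),cv2.imread("pics/w2.png")]),None,fx=.78,fy=.78))
E
```

```text
mallet - [50.77, 532.66]
mallet_mat - [191.61, 409.36]
stone - [142.12, 351.39]
stone_mat - [-3.83, 470.96]
tin - [-117.48, 493.56]
tin_mat - [-171.2, 414.88]
gouge_mat - [30.9, 384.51]
gouge - [-54.78, 408.71]
mallet - [-50.7, 79.01]
mallet_mat - [-118.94, 127.81]
stone - [-80.49, 230.88]
stone_mat 1976 px [172.45, 89.56] mean [637.79, -103.32] c [636.05, -103.51] [95.57, 41.29] 0.09
tin 1503 px [337.51, 110.72] mean [609.13, -338.37] c [608.58, -338.71] [60.1, 59.11] 0.83
tin_mat 1057 px [318.57, 235.15] mean [406.03, -330.27] c [405.66, -330.15] [63.97, 63.95] 1.22
gouge_mat 967 px [62.79, 213.38] mean [438.01, 96.52] c [442.99, 95.87] [119.69, 29.68] -0.12
gouge 699 px [164.83, 215.4] mean [441.7, -72.77] c [443.19, -74.83] [83.78, 28.19] -1.14
3.8083 [-5.91614815e-01  4.13825054e-01  1.45971782e+00  1.55119510e-04
  1.26815068e+00  9.77851352e-01]
```

View pics/w12.png

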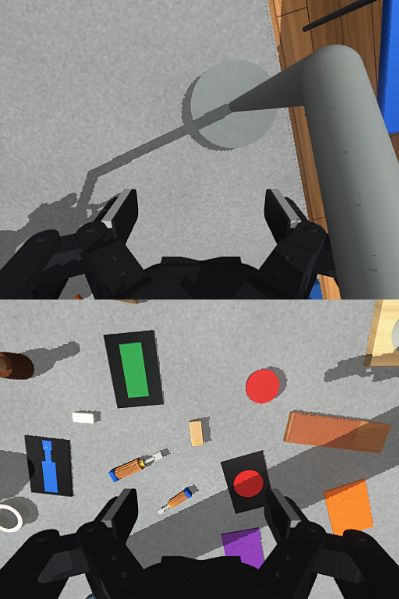

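The second wrist view agrees with the top camera to about 2 mm: stone mat (172,90), tin (337,111), tin mat (319,235), gouge mat (63,213), gouge (165,215), all in px of the full 512-wide picture. I start with the tin.

```bash
cat >> h.py <<'E'
def bestyaw(pos,yaw,sym=True):
    j=env.observe()["joint_pos"]; o=[]
    for y in ([yaw,yaw+np.pi] if sym else [yaw]):
        s=planner.solve_ik(pos,down(y))
        if s is not None: o.append((abs(np.array(s)-j).max()+ (5 if abs(s[5])>2.7 else 0),y))
    return min(o)[1]
def pick(xy,yaw,z,n=40,hover=170,pre=85):
    env.set_gripper(pre); P=[*xy,hover]; y=bestyaw(P,yaw)
    env.movep(P,down(y)); env.movel([*xy,z+25],feed=300); env.movel([*xy,z],feed=80)
    env.set_gripper(0,n); o=env.observe(); print("grip",rd(o["finger_gap"]),rd(o["grasp_force"]),rd(o["force"]))
    env.movel([*xy,z+10],feed=60); env.movel([*xy,hover],feed=300)
    o=env.observe(); print("lift",rd(o["finger_gap"]),rd(o["grasp_force"]),rd(o["force"]),"t",o["time"]); return y
def place(xy,yaw,z,hover=170,sym=False,up=170,opening=85):
    P=[*xy,hover]; y=bestyaw(P,yaw,sym)
    env.movep(P,down(y)); env.movel([*xy,z+20],feed=300); env.movel([*xy,z],feed=50)
    o=env.observe(); print("down",rd(o["force"]),rd(o["finger_gap"])); env.set_gripper(opening)
    env.movel([*xy,z+30],feed=120); env.movel([*xy,up],feed=300); print("t",env.observe()["time"])
E
python3 - <<'E'
from h import *
y=pick((609,-339),-0.5,0)
place((406.5,-330.8),-0.7,4,sym=True)
look(["tin"],"pics/w3.png")
E
```

```text
grip -0.04 0.0 [-0.13, -0.05, 0.12]
lift 0.01 0.0 [0.19, 0.05, -0.6] t 7.5667
down [-0.06, 0.09, 0.84] -0.33
t 11.3583
tin 2685 px [135.0, 15.25] mean [602.83, -337.19] c [600.89, -335.34] [61.76, 45.87] 0.87
```

Run:
```python
from h import *
o=env.observe(); print(rd(o["tcp_pos"]),rd(o["eef_rot"]),o["finger_gap"])
im=cams.camera("top");p=cams.camera_params("top")
for n in ["tin","tin_mat"]:
    cols,xy,z,rad=TOP[n]; w=blob(im,p,cols,xy,z,rad); c,s,a=rect(w); print(n,len(w),rd(w.mean(0)),rd(c),rd(s))
cv2.imwrite("pics/t1.png",np.hstack([cv2.imread("pics/w3.png"),cv2.resize(im[:,:,::-1],(512,384))])[:,200:1000])
```

```text
[405.63, -329.77, 168.76] [[0.76, -0.64, -0.0], [-0.64, -0.76, 0.0], [-0.0, -0.0, -1.0]] 85.00096525664881
tin 331 [609.01, -339.78] [610.07, -340.25] [60.1, 57.75]
tin_mat 0 [nan, nan] [0.0, 0.0] [0.0, 0.0]<stdin>:5: RuntimeWarning: Mean of empty slice.
  ret = um.true_divide(
```

View pics/t1.png

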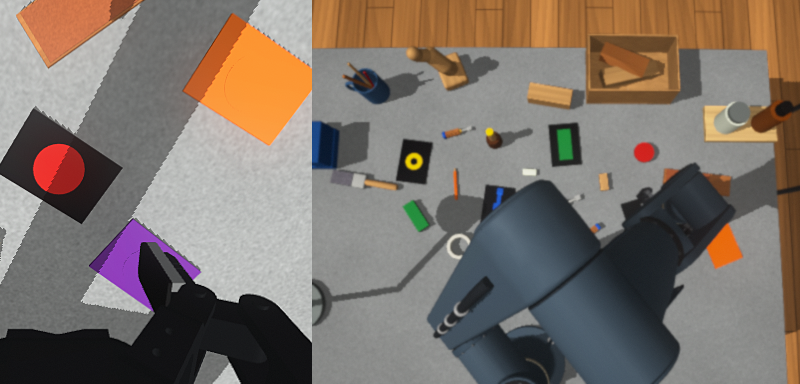

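The tin has not moved at all and the gripper closed on nothing. I retry with diagnostics.

Run:
```python
from h import *
xy=(609,-339); y=bestyaw([*xy,170],-0.5)
env.movep([*xy,170],down(y)); print(rd(env.observe()["tcp_pos"]))
env.movel([*xy,25],feed=300); print(rd(env.observe()["tcp_pos"]))
env.movel([*xy,0],feed=80); o=env.observe(); print(rd(o["tcp_pos"]),rd(o["force"]),o["finger_gap"])
w=cams.camera("wrist"); s=cams.camera("side")
env.set_gripper(55,40); o=env.observe(); print(rd(o["tcp_pos"]),rd(o["force"]),o["finger_gap"],o["grasp_force"],o["time"])
w2=cams.camera("wrist")
p=cams.camera_params("side"); u,v=w2px([[*xy,40]],p)[0].astype(int)
cr=cv2.resize(s[max(v-64,0):v+64,max(u-85,0):u+85],(400,300))
cv2.imwrite("pics/d1.png",np.hstack([cv2.resize(np.vstack([w,w2]),(400,600)),np.vstack([cr,cr*0])])[:,:,::-1])
```

```text
[607.25, -338.42, 168.32]
[608.88, -340.18, 26.17]
[608.77, -338.68, -0.39] [1.25, 0.11, 0.16] 84.82595865107852
[609.06, -339.03, 0.14] [-0.25, -0.58, 0.46] 55.1840040958669 0.0 13.8917
```

View pics/d1.png

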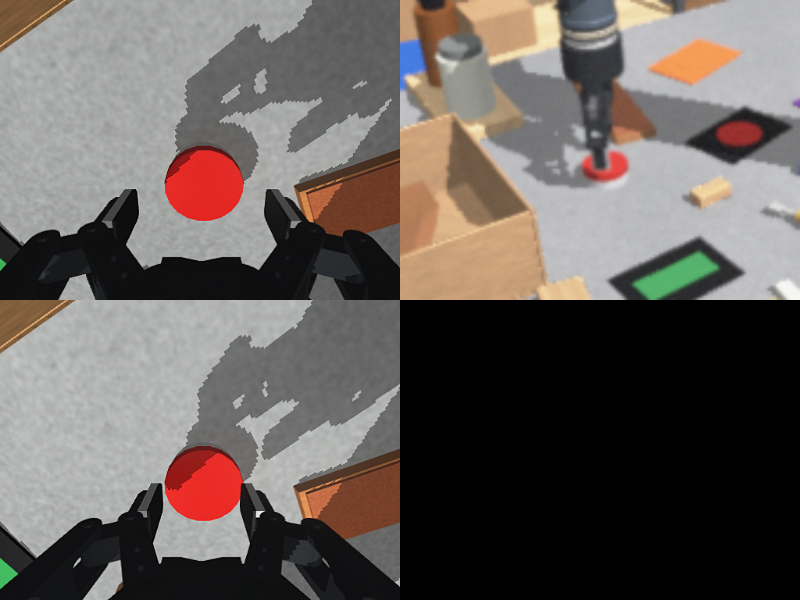

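Run:
```python
from h import *
print(env.observe()["finger_gap"])
p=cams.camera_params("wrist");print("wrist proj",rd(w2px([[609,-339,24],[609,-339,0],[609,-339,40]],p)))
s=cams.camera("side"); p=cams.camera_params("side")
q=w2px([[609,-339,0],[609,-339,24],[609,-339,60]],p);print(rd(q))
u,v=q[1].astype(int)
u0,v0=max(u-50,0),max(v-45,0); cr=s[v0:v+30,u0:u+50].copy()
cr=cv2.resize(cr,None,fx=6,fy=6,interpolation=cv2.INTER_CUBIC)
for a in q: cv2.circle(cr,tuple(int(k) for k in (a-[u0,v0]+.5)*6),3,(255,255,0),-1)
cv2.imwrite("pics/d2.png",cr[:,:,::-1])
```

```text
54.91210331314293
wrist proj [[259.08, 239.72], [258.9, 223.32], [259.22, 253.45]]
[[173.24, 176.48], [172.46, 169.98], [171.27, 159.99]]
```

View pics/d2.png

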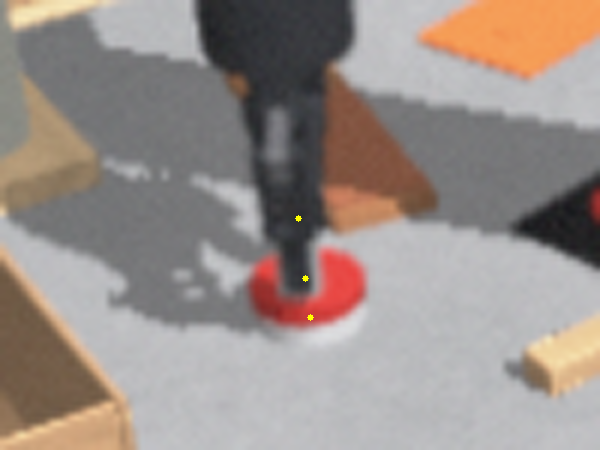

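The picture shows the finger tips about 18 mm above the lid, at (298,295) against the near rim at (310,325), although the reported TCP z is 0. So the true tips lie behind the stated TCP. I find the offset by touching the lid gently.

Run:
```python
from h import *
for z in range(-3,-34,-3):
    env.movel([609,-339,z],feed=40); o=env.observe(); f=o["force"]
    if abs(f[2])>3: break
print(z,rd(o["tcp_pos"]),rd(f),o["finger_gap"],o["time"])
env.movel([609,-339,z+6],feed=40); print(rd(env.observe()["force"]))
```

```text
-12 [609.37, -339.3, -10.17] [-2.13, 1.4, 7.51] 55.32306388936988 14.9917
[-0.72, -0.7, 0.43]
```

The tips sit about 34 mm above the reported TCP at gap 55, so about 25 mm when shut. I lower all grasp heights accordingly and pick the tin.

Run:
```python
from h import *
env.movel([609,-339,40],feed=200)
y=pick((609,-339),-0.5,-26)
o=env.observe()
if o["finger_gap"]>50:
    place((406.3,-330.8),y,-22,sym=True); look(["tin_mat","gouge"],"pics/w4.png")
```

```text
grip 58.34 43.29 [-0.35, 0.19, 3.41]
lift 58.15 43.05 [-0.27, -0.5, -1.56] t 19.2917
down [1.31, -0.05, -0.14] 58.25
t 22.875
tin_mat 2315 px [258.78, 167.29] mean [404.01, -328.64] c [403.8, -328.21] [68.34, 64.73] -0.5
gouge 1114 px [73.79, 234.47] mean [442.08, -71.44] c [442.47, -73.89] [90.68, 28.67] -1.18
```

Run:
```python
from h import *
y=pick((444.5,-75.5),-1.15,-23,pre=60)
o=env.observe()
if o["finger_gap"]>15:
    place((425.4,97.7),y+1.025,-19,sym=False,opening=60); 
    env.movel([425,60,230],feed=300); look(["gouge_mat","mallet"],"pics/w5.png")
```

```text
grip 22.93 40.39 [0.08, 0.36, 6.34]
lift 22.91 39.69 [0.64, 0.35, -0.45] t 27.0167
down [0.38, -0.46, -1.1] 22.62
t 30.5417
gouge_mat 419 px [231.94, 148.47] mean [425.84, 93.47] c [442.34, 95.86] [120.14, 29.77] -0.14
mallet - [172.36, -62.88]
```

View pics/w5.png

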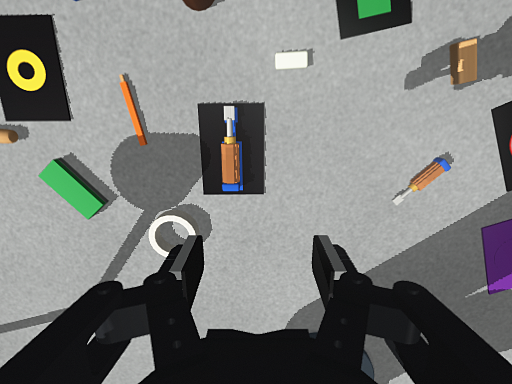

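The gouge lies on its silhouette with the blade on the painted blade, tip (230,107), mat centre about (232,148). The mallet is next.

Run:
```python
from h import *
look(["mallet_mat","stone","stone_mat"])
y=pick((644.4,105.6),0.3,36,pre=60,n=60,hover=190)
o=env.observe()
if o["finger_gap"]>15:
    place((584.8,349.2),y,40,hover=190,up=210,opening=60)
    look(["mallet_mat","stone"],"pics/w6.png")
```

```text
mallet_mat 1065 px [25.25, 66.75] mean [583.8, 349.66] c [583.15, 349.38] [50.76, 50.72] 1.19
stone 1676 px [71.68, 187.86] mean [420.01, 330.92] c [419.31, 330.45] [90.54, 40.92] 0.6
stone_mat 472 px [372.84, -33.43] mean [596.08, -104.92] c [594.42, -106.01] [42.1, 17.34] 1.45
grip 20.45 58.59 [-0.75, -0.24, 1.69]
lift 20.91 58.6 [-0.06, 0.07, -1.48] t 34.575
down [0.14, -0.13, -2.21] 20.82
t 38.1667
mallet_mat 427 px [258.58, 162.76] mean [567.81, 343.89] c [577.36, 347.32] [62.12, 49.71] 0.3
stone 1311 px [237.71, 272.33] mean [421.6, 334.6] c [420.65, 333.16] [92.84, 37.95] 0.6
```

View pics/w6.png

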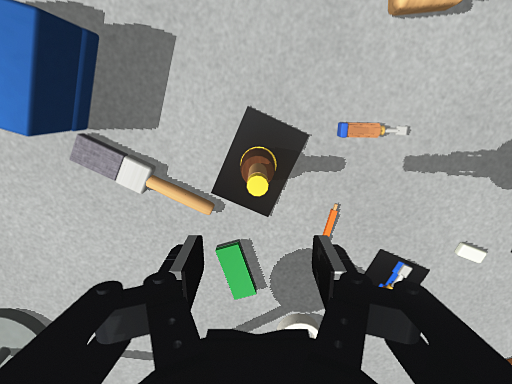

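The mallet stands upright, its yellow ring evenly visible around the head at (258,170). The stone is last.

Run:
```python
from h import *
y=pick((419.8,330.5),0.6,-24,pre=60,n=60)
o=env.observe()
if o["finger_gap"]>25:
    place((637.3,-104.1),y-0.505,-20,sym=True,opening=60)
env.goto_joints([1.5,0.1,1.5,0,1.2,0])
im=cams.camera("top");p=cams.camera_params("top")
for n,cols,xy,z,rad in [("mallet",["yellow"],(584,349),112,13),("stone",["green"],(637,-104),21,60),("tin",["red"],(406,-331),27,45)]:
    w=blob(im,p,cols,xy,z,rad); c,s,a=rect(w); print(n,len(w),rd(w.mean(0)),rd(c),rd(s),rd(a))
w=blob(im,p,["brown"],(425,97),15,50,80); print("gouge handle",rd(rect(w)[0]),rd(rect(w)[1:][1]))
a=im[120:260,60:200];b=im[120:260,200:350]
cv2.imwrite("pics/f.png",cv2.resize(im[110:260,75:360,::-1],None,fx=2.8,fy=2.8,interpolation=cv2.INTER_CUBIC)); print(env.observe()["time"])
```

```text
grip 34.26 60.56 [-1.33, 1.08, 5.88]
lift 34.17 59.94 [-0.23, -0.43, -2.51] t 41.7583
down [0.29, -0.22, -1.29] 33.91
t 46.2417
mallet 61 [584.8, 349.07] [584.19, 349.63] [22.63, 22.1] 0.05
stone 465 [634.75, -103.77] [635.34, -103.72] [100.79, 42.22] 0.09
tin 452 [405.97, -327.18] [406.12, -327.06] [67.57, 63.96] 1.57
gouge handle [437.7, 99.71] -0.12
49.7583
```

View pics/f.png

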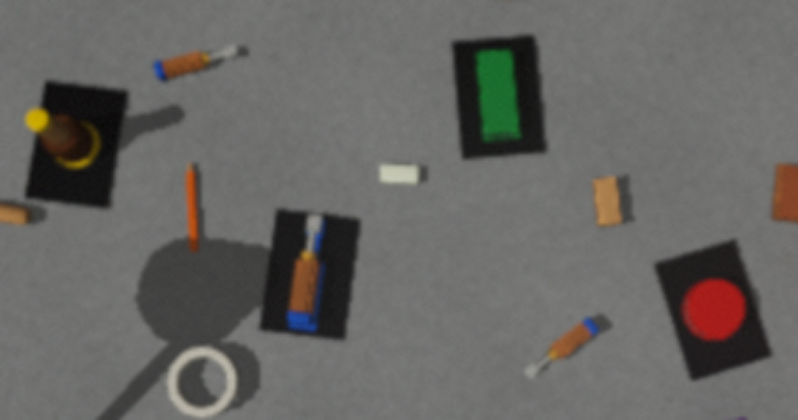

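Everything appears in place. I make one numeric check of the gouge's tip and butt from the wrist picture, since it looks shifted a few mm towards its tip.

Run:
```python
from h import *
im=cams.camera("top");p=cams.camera_params("top")
env.movep([425,97,230],down(-0.125)); 
p=cams.camera_params("wrist"); im=cams.camera("wrist")
g=w2px([[444,95.5,3]],p)[0].astype(int); print(g)
w=blob(im,p,["brown"],(430,97),27,50,80); print("handle",rd(rect(w)[0]),rd(rect(w)[1]),rd(rect(w)[2]))
hsv=cv2.cvtColor(im,cv2.COLOR_RGB2HSV); m=(hsv[...,2]<60); v,u=np.nonzero(m); W=px2w(np.c_[u,v],3,p)
W=W[np.linalg.norm(W-[444,95.5],axis=1)<80]; print("mat",[rd(k) for k in rect(W)])
u0,v0=g[0]-65,g[1]-60; cv2.imwrite("pics/g2.png",cv2.resize(im[v0:v0+120,u0:u0+130,::-1],None,fx=5,fy=5,interpolation=cv2.INTER_NEAREST))
```

```text
[258 147]
handle [429.69, 96.61] [73.06, 27.97] -0.11
mat [[443.32, 95.42], [129.31, 90.07], -0.12]
```

View pics/g2.png

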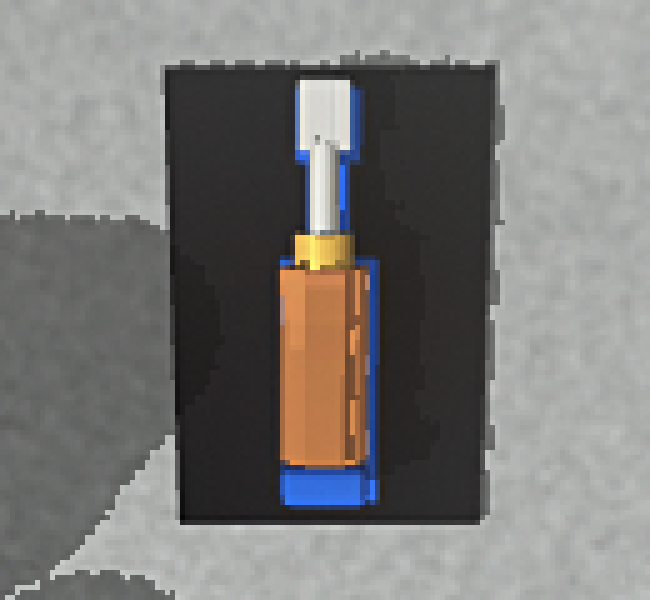

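The gouge covers its silhouette to about 2 mm: blade (326,115) on the painted blade, the blue edge evenly visible. The tin is off by about 4 mm, the stone by about 2 mm and the mallet by about 1 mm, so I hand it in.

Run:
```python
from h import *
print(job.finish_job(), env.observe()["time"])
```

```text
the job is handed in; nothing more can be done
the job is handed in; nothing more can be done
```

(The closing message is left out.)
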